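Tip the nuts into the carton and hold the peg open over its flap

ROBOT

A 6-joint arm with a two-finger parallel gripper is mounted at the origin on the work surface. World frame = base frame: x ahead of the robot, y to its left, z up, the work surface at z = 0. Lengths are in mm, angles in rad, forces in N, time in s.
With the tool pointing down it reaches from about 250 to 800 mm from the base axis. Payload 3.9 kg.
Tool frame: the origin (TCP) lies midway between the tips of the shut fingers; the grasp point (between the pads) lies 19 mm behind it; x points along the fingers, y is the direction in which the jaws open and shut, and the axes are right-handed (so a half turn about x gives the same grasp; the last joint's range is limited). The gripper opens to 85 mm and grips with 20 to 120 N. Pads are 22 mm wide; open, the fingers measure 114 mm over their backs; the gripper's body (76 mm by 85 mm) begins 54 mm behind the grasp point. The pads swing forward as they close: fully open they stand 13 mm farther back than shut.
Start: joints at [0, 0.26, -0.138, 1.173, 0, 1.571], TCP at [524.991, -0, 231.304] pointing down, gripper open.
Joint ranges: [-2.78, 2.78], [-0.83, 1.72], [-1.28, 1.37], [-1.9, 2.12], [-1.57, 1.48], [-3.14, 3.14]. Speed limits (rad/s): [2.57, 2.57, 3.14, 3.14, 3.14, 3.14].

INTERFACE

Orientations are given as a rotation vector (axis times angle).
In Python, from rig import env, sensors, vision, close_job gives the robot as it stands. Calls block until the motion is done:
- env.move_to(position, orientation): joint-space move of the TCP to a pose.
- env.movel(position, ori=None, feed=150, force_limit=None): straight line of the TCP; ori=None keeps the orientation; feed is the mean speed in mm/s. With force_limit (N) it stops when the force on the tool has changed by that much, and returns True; else False.
- env.move_j(angles): joint-space move.
- env.grip(opening): finger opening in mm; the grip force is fixed at half the most; returns when the fingers have stopped.
- env.hold(seconds).
- env.ik(position, orientation): joint angles nearest the present ones, or None.
- sensors.sense(): the state.
- vision.camera(name): name is "scene" or "side" or "wrist"; returns the picture (480x640x3 uint8, red, green, blue); there is no depth.
- vision.calibration(name): a dict with "fx", "fy", "cx", "cy" (pixels), "xyz" and "orientation" of the camera in the world. Camera axes: x right, y down, z forward; pixel columns grow to the right and rows downward; lengths in mm; the calibration is good to about 2 mm. A picture is of the moment at which its call begins: read the wrist's pose just before it. calibration takes no time and is no camera call; for the wrist camera it gives the pose at the moment of the call.
A pose or a line that the arm cannot do raises env.PlanningError and nothing moves.
- close_job(): hands the job in, once; it reports no verdict.
The state is a dict: "time": time; "joint_pos": joint angles; "joint_vel": joint speeds; "tau": joint torques, N m; "tcp_pos": TCP position; "tool_rot": TCP orientation; "contact_force": force on the tool from outside, world axes, zero at the start; "ft_torque": the same for the moment, N m; "width": finger opening in mm.
Only numpy, scipy, OpenCV 4.12 (cv2) and the standard library are available. Lean on these libraries where they do the work, as an engineer would, in place of code of your own. Each camera call takes 0.05 s, during which the arm holds its last target. There are 200 camera calls.

TASK

Pick up the scoop tub and tip it over the carton so that all three nuts roll out into the carton, then stand the tub back upright on the table, clear of the carton, and let it go. Then squeeze the clothes peg open, take it off its rest and hold it, jaws gaping wide, down over the top edge of the carton's upright flap near the middle, one jaw each side and touching neither side, so that I can slip a label in before it shuts. Finish still holding the peg squeezed open there, and leave everything else alone.

Things in the scene. Friction and masses are not known exactly. Their poses are not given: they have to be found in the camera images.
- tub: Loose white plastic scoop tub, 0.1 kg, holding three nuts. Origin: centre of the underside of its floor (60 x 62 mm); z up. Two flat parallel side walls, 62 mm high, outer faces at y = +-31 mm: grip across these (along its y). Back wall at x = +30 mm, 62 mm high; walls 4 mm. A pouring lip slopes up and out at 45 degrees on its -x side.
- tub_lip (a point): middle of the end of the tub's pouring lip, at x = -63, y = 0, z = +37 mm from the tub's origin, between two cheeks. Tipped towards its -x side by 60 to 80 degrees, the tub lets the nuts roll out over this lip.
- nut0_center (a point): centre of a round brown nut in its shell, a ball 24 mm across, about 12 g; at first in the tub
- nut1_center (a point): centre of the second nut, likewise
- nut2_center (a point): centre of the third nut, likewise
- carton: Open cardboard carton, fixed to the table, 180 mm along its x, 150 mm along its y, walls 4 mm, floor 6 mm thick. Origin: centre of its underside. Three walls are 55 mm high; the wall on its +y side stands up as a stiff flap 100 mm high.
- flap_top (a point): middle of the flap's top edge, axes as the carton's: the edge runs along x (180 mm), the flap is 4 mm thick along y, z up
- rest: Galvanised steel peg rest, fixed: a block 70 x 70 x 20 mm with an upright flange on top, 4 mm thick in y, 70 mm along x, its top edge 42 mm above the table. Origin: centre of its underside.
- peg: Large orange sprung clothes peg, 50 g, 14 mm wide along x, first clipped upright on the flange of the rest, jaws down, handles up. Origin: its pivot, 62 mm above the table at the start; z up to the handles, x along the pivot pin and the flange, y across. This body is the half with its jaw at -y. Jaws reach 42 mm below the pivot.
- peg_grip (a point): middle between the handles, 26 mm above the pivot (fixed to the peg's -y half, which leans by half the joint value when squeezed). Grip here from above along y: flat handle faces, 2 to 46 mm above the pivot, 40 mm apart at the top at joint 0; squeezed to the stop they are parallel and 22 mm apart.
- peg_jaw (a joint): opening of the peg (rad): 0 when its jaws grip 4 mm, 0.40 when the handles are squeezed to their stop (tips then 20 mm apart). Spring: squeezing the handles takes about 5 N at 0 and about 12 N at 0.40; let go, it snaps shut.
- tip_a (a point): inner edge of the tip of the -y jaw (part of body peg), 42 mm below the pivot
- tip_b (a point): inner edge of the tip of the +y jaw (the half that turns on joint peg_jaw), 42 mm below the pivot
- bowls: Bystander, to be left alone: stack of round plastic bowls, 124 mm across, 80 mm high; origin at its underside's centre
- jar: Bystander, to be left alone: glass jam jar with a metal twist lid, 66 mm across, 100 mm high; origin at its underside's centre
- ladle: Bystander, to be left alone: stainless steel ladle lying flat, about 310 mm long; the origin is near the middle of its length
- spatula: Bystander, to be left alone: spatula lying flat, along its own x; origin on its underside
- mug: Bystander, to be left alone: white mug, 76 mm across, 85 mm high; origin at its underside's centre
- matchbox: Bystander, to be left alone: matchbox 36 x 54 x 16 mm; origin at its underside's centre
- soap: Bystander, to be left alone: bar of soap 50 x 85 x 28 mm; origin at its underside's centre
Not all that is in view belongs to the job. Of the things that look like the peg, the smallest one is meant.

How it is judged (in metres and radians):
On the way, in this order (a step that is already met when the one before it is completed fails the run):
1. the tub, lifted, is tipped towards the carton (angle between tub's own z axis and vertical above 0.5 rad and height (world z) of tub above 0.05 m and horizontal distance between tub and carton below 0.2 m), for 0.05 s.
2. all three nuts lie in the carton (x of nut0_center in the frame of carton between -0.086 and 0.086 m and y of nut0_center in the frame of carton between -0.071 and 0.071 m and z of nut0_center in the frame of carton between 0.005 and 0.05 m and x of nut1_center in the frame of carton between -0.086 and 0.086 m and y of nut1_center in the frame of carton between -0.071 and 0.071 m and z of nut1_center in the frame of carton between 0.005 and 0.05 m and x of nut2_center in the frame of carton between -0.086 and 0.086 m and y of nut2_center in the frame of carton between -0.071 and 0.071 m and z of nut2_center in the frame of carton between 0.005 and 0.05 m), for 0.2 s.
3. the tub stands upright on the table, let go (angle between tub's own z axis and vertical below 0.12 rad and height (world z) of tub below 0.005 m and linear speed of tub below 0.02 m/s and contact force between tub and the fingers below 0.1 N and horizontal distance between tub and carton above 0.1 m), for 0.2 s.
4. the peg, squeezed open, is astride the flap's top edge (z of tip_a in the frame of flap_top between -0.036 and -0.006 m and x of tip_a in the frame of flap_top between -0.065 and 0.065 m and z of tip_b in the frame of flap_top between -0.036 and -0.006 m and x of tip_b in the frame of flap_top between -0.065 and 0.065 m and ((y of tip_a in the frame of flap_top above 0.004 m and y of tip_b in the frame of flap_top below -0.004 m) or (y of tip_b in the frame of flap_top above 0.004 m and y of tip_a in the frame of flap_top below -0.004 m)) and value of joint peg_jaw above 0.25 rad and contact force between peg and the fingers above 3 N and contact force between peg and carton below 0.5 N), for 0.2 s.
At the end, for the whole second after the job is handed in: Nuts in the carton; tub upright (7 deg) on the table, released, over 100 mm from the carton's centre; peg gripped (over 3 N), open 0.25 rad or more, jaw tips astride the flap, each 2 mm clear of it, 6 to 36 mm below its edge, within 65 mm of its middle, not touching the carton (all of step 2 and all of step 3 and all of step 4); the arm keeps its last pose, push and grip.
It fails at once if a bystander is moved by more than 40 mm (distance of any of bowls, jar, ladle, spatula, mug, matchbox, soap from where it was at the start of the episode above 0.04 m).
It also fails if it takes over 72 s, if anything falls off the work surface, if the arm or the gripper's body presses on something with over 40 N, if the wrist force passes 120 N, or if a joint passes its speed limit or range.

## Working session

There is one attempt and no reset: what is moved stays moved. The work goes in short steps, each a Python script; the robot and the scene stay as the last script left them, time stands still between calls to the robot, and variables do not carry over. Pictures are saved under pics/ and viewed, about 8 in all and at most 12, crops included, and the job is handed in when it is done.

```bash
ls; mkdir -p pics; python3 - <<'E'
from rig import env, sensors, vision
import cv2
for n in("scene","side"):
    im=vision.camera(n); cv2.imwrite(f"pics/{n}0.png",im[...,::-1]); print(n,vision.calibration(n))
print("wrist",vision.calibration("wrist")); print(sensors.sense())
E
```

```text
pics
scene {'fx': 584.6002111474779, 'fy': 584.6002111474779, 'cx': 320.98804770074616, 'cy': 233.95358345997036, 'xyz': array([1066.73580052,  559.81404135, 1323.55956459]), 'orientation': array([-1.0862584 , -2.63128203,  0.73738652])}
side {'fx': 526.6480188202346, 'fy': 526.6480188202346, 'cx': 324.4144226355468, 'cy': 240.5456876974843, 'xyz': array([-593.82933656, -156.92730964, 1192.87191931]), 'orientation': array([-1.8451519 ,  1.60498022, -0.6546686 ])}
wrist {'fx': 426.3834469001795, 'fy': 426.3834469001795, 'cx': 313.37163099982376, 'cy': 242.46704777155696, 'xyz': array([524.72988655,  70.85542268, 373.19303008]), 'orientation': array([ 2.85573210e+00,  1.20387331e-04, -2.07163109e-03])}
{'time': 0.1, 'joint_pos': array([-2.22880017e-05,  2.60638258e-01, -1.39299162e-01,  1.17271127e+00,
        1.46720316e-05,  1.57079101e+00]), 'joint_vel': array([ 0.00087223, -0.00169855,  0.00208477, -0.0016248 ,  0.0024949 ,
       -0.00145378]), 'tau': array([ 1.30990822e-03, -4.06508374e+01,  2.54527545e+01,  1.01374229e-02,
        8.82594691e-05,  5.67244470e-06]), 'tcp_pos': array([ 5.24351628e+02, -6.98583105e-03,  2.30515342e+02]), 'tool_rot': array([ 1.20834654,  1.21056633, -1.2105691 ]), 'contact_force': array([-0.35101051, -0.03469568, -0.43927473]), 'ft_torque': array([0.02079181, 0.04993196, 0.04530345]), 'width': 85.23944489111778}
```

View pics/scene0.png

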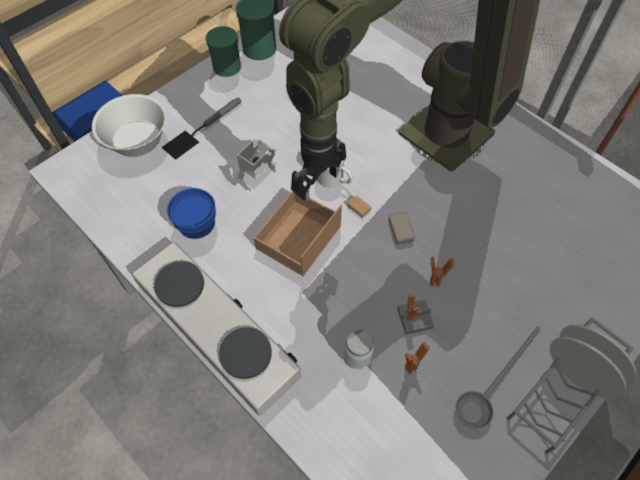

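View pics/side0.png

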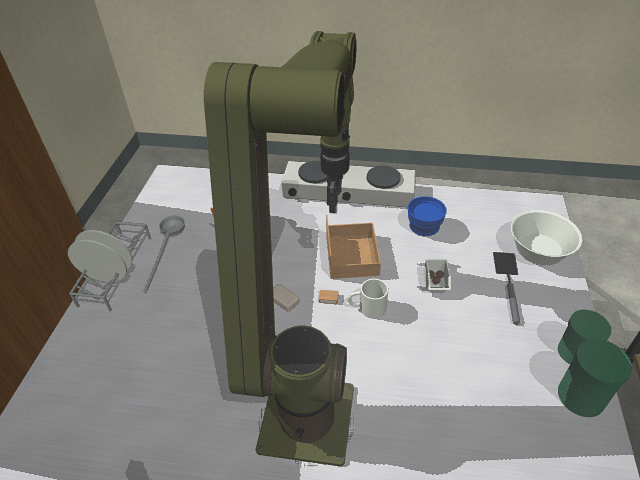

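The scene image shows the tub at (256,160) in scene and (437,275) in side, with the carton at (298,235). There are three peg-like things: (440,271), (412,307) on the rest, and (417,357). Next I'll take close crops.

```bash
cat > h.py <<'E'
import numpy as np, cv2
from scipy.spatial.transform import Rotation as R
from rig import env, sensors, vision, close_job
def ray(c,u,v):
    M=R.from_rotvec(c["orientation"]).as_matrix()
    d=M@np.array([(u-c["cx"])/c["fx"],(v-c["cy"])/c["fy"],1.]); return np.array(c["xyz"]),d/np.linalg.norm(d)
def plane(c,u,v,z):
    o,d=ray(c,u,v); return o+d*(z-o[2])/d[2]
def proj(c,p):
    q=R.from_rotvec(c["orientation"]).inv().apply(np.asarray(p,float)-c["xyz"])
    return np.array([c["cx"]+c["fx"]*q[...,0]/q[...,2],c["cy"]+c["fy"]*q[...,1]/q[...,2]]).T
def down(a):
    "tool pointing down, jaw axis (tool y) along world angle a (rad)"
    x=np.array([0,0,-1.]); y=np.array([np.cos(a),np.sin(a),0]); return R.from_matrix(np.c_[x,y,np.cross(x,y)]).as_rotvec()
E
python3 - <<'E'
from h import *
s=cv2.imread("pics/scene0.png"); d=cv2.imread("pics/side0.png")
def c(im,u,v,w,h,W,H): return cv2.resize(im[v:v+h,u:u+w],(W,H),interpolation=cv2.INTER_CUBIC)
top=np.hstack([c(s,376,245,100,75*4//3,400,400)[:300],c(s,376,320,100,75,400,300)])
top=np.hstack([c(s,380,240,100,150,200,300),c(s,230,130,60,60,300,300),c(d,407,250,60,60,300,300)])
bot=np.hstack([c(s,240,180,120,90,400,300),c(d,315,205,80,60,400,300)])
cv2.imwrite("pics/crops.png",np.vstack([top,bot]))
sc=vision.calibration("scene");sd=vision.calibration("side")
for p in[(440,285),(415,325),(412,369),(256,170),(298,250)]: print(p,plane(sc,*p,0).round())
for p in[(437,285),(353,260)]: print(p,plane(sd,*p,0).round())
print(R.from_rotvec(sensors.sense()["tool_rot"]).as_matrix().round(2))
E
```

```text
(440, 285) [401. 304.   0.]
(415, 325) [527. 330.   0.]
(412, 369) [615. 396.   0.]
(256, 170) [ 488. -294.    0.]
(298, 250) [583. -21.   0.]
(437, 285) [ 468. -313.    0.]
(353, 260) [538. -55.   0.]
[[-0.  1. -0.]
 [ 0. -0. -1.]
 [-1. -0. -0.]]
```

View pics/crops.png

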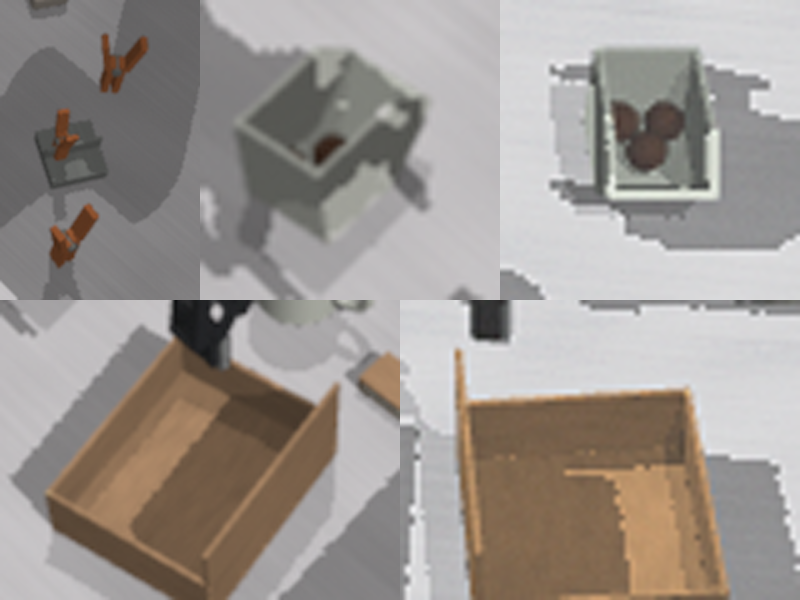

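The peg on the rest at scene (412,307) is clearly the smallest. The other two, at (440,271) and (417,357), are larger and stand on the table. The tub's back wall faces +x and its lip faces −x, towards the robot. The flap is the carton's world +y side. I can keep the tub's heading and tip it towards −x over the carton. Next I'll take wrist views of the carton and tub.

```bash
python3 - <<'E'
from h import *
import json
o=down(-np.pi/2); out=[];cal={}
for n,p in(("carton",[565,-45,300]),("tub",[475,-300,260])):
    env.move_to(np.array(p,float),o); c=vision.calibration("wrist"); im=vision.camera("wrist")
    cal[n]={k:np.asarray(v).tolist() for k,v in c.items()}
    cv2.imwrite(f"pics/w_{n}.png",im[...,::-1]); out.append(im[...,::-1]); print(n,sensors.sense()["time"],sensors.sense()["joint_pos"].round(2))
json.dump(cal,open("cal.json","w"))
cv2.imwrite("pics/w01.png",cv2.resize(np.hstack(out),(800,300),interpolation=cv2.INTER_AREA))
E
```

```text
carton 1.4833 [-0.08  0.32  0.12  1.37  0.    3.06]
tub 2.5917 [-0.56  0.31  0.01  1.27  0.    2.58]
```

View pics/w01.png

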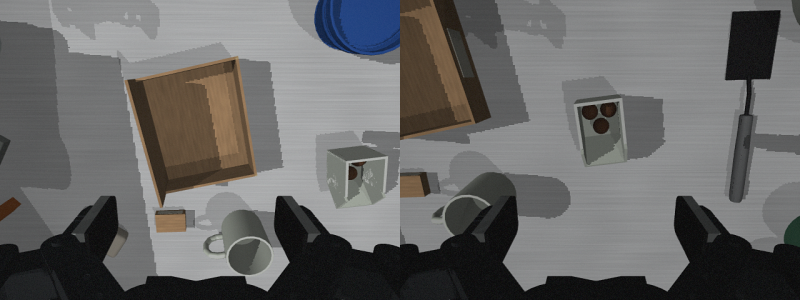

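Left wrist view: the carton is at about (195,130), with its flap on the left edge, (130,82) to (163,205). Right view: the tub's rim runs from (575,100)–(622,98) at the back to (583,165)–(626,163) at the lip. The next step is to enlarge these for exact corners.

```bash
python3 - <<'E'
import cv2,numpy as np
t=cv2.imread("pics/w_tub.png")[140:280,260:380]; c=cv2.imread("pics/w_carton.png")[75:345,185:425]
a=cv2.resize(t,(480,560),interpolation=cv2.INTER_CUBIC); b=cv2.resize(c,(320,360),interpolation=cv2.INTER_CUBIC)
m=np.zeros((560,800,3),np.uint8); m[:,:480]=a; m[:360,480:]=b
cv2.imwrite("pics/crop2.png",m)
E
```

```text
(no output)
```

View pics/crop2.png

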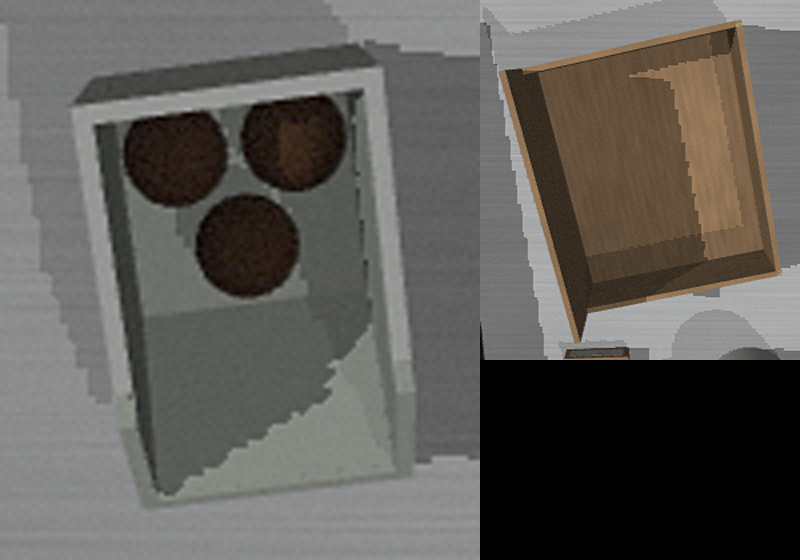

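Sub-pixel corners read off the crops: tub back rim (278,166.8) and (356.3,157.3), lip middle (329.5,262.5), flap top ends (200.5,129) and (258,331), low wall corners (380,91) and (410,279). The poses follow from these.

```bash
python3 - <<'E'
from h import *
import json
C=json.load(open("cal.json")); t,c=C["tub"],C["carton"]
bl=plane(t,278,166.75,62);br=plane(t,356.25,157.25,62);lip=plane(t,329.5,262.5,37)
bm=(bl+br)/2; print("tub",bl.round(1),br.round(1),"w",np.linalg.norm(bl-br).round(1),"lip",lip.round(1),"len",np.linalg.norm((bm-lip)[:2]).round(1))
d=bl-br; y1=np.arctan2(-d[0],d[1]); d2=bm-lip; y2=np.arctan2(d2[1],d2[0]); print("yaws",y1,y2)
u=np.array([np.cos(y2),np.sin(y2),0]); print("origin",bm-30*u,lip+63*u)
f1=plane(c,200.5,129,100);f2=plane(c,258,331,100);w1=plane(c,380,91,55);w2=plane(c,410,279,55)
print("flap",f1.round(1),f2.round(1),np.linalg.norm(f1-f2).round(1),"mid",((f1+f2)/2).round(1)); print("wall",w1.round(1),w2.round(1),np.linalg.norm(w1-w2).round(1))
for a,b in((f1,f2),(w1,w2)): print("yaw",np.arctan2((a-b)[1],(a-b)[0]))
print("centre",((f1+f2+w1+w2)/4).round(1), "width",np.linalg.norm(((f1+f2-w1-w2)/2)[:2]).round(1))
E
```

```text
tub [ 509.9 -272.    62. ] [ 517.4 -333.8   62. ] w 62.2 lip [ 421.2 -314.7   37. ] len 93.2
yaws 0.12009007215036634 0.12723194722825604
origin [ 483.87898251 -306.68431476   62.        ] [ 483.7261694  -306.70386306   37.        ]
flap [627.7  41.9 100. ] [453.7   3.5 100. ] 178.2 mid [540.7  22.7 100. ]
wall [ 658.1 -102.8   55. ] [ 485.8 -139.6   55. ] 176.2
yaw 0.21697448764616273
yaw 0.21062400003331289
centre [556.3 -49.3  77.5] width 147.3
```

Both readings agree: tub at (484,−307) with yaw 0.124, carton at (556,−49) with yaw 0.213. Next I check the pour path with IK, then grasp and lift.

```bash
cat >> h.py <<'E'
TUB=np.array([483.8,-306.7,0]); TY=0.124; CAR=np.array([556.3,-49.3,0]); CY=0.213; GZ=21.
def tubpose(origin,yaw,th):
    "TCP pose for tub origin, heading and tip angle (gripped with TCP at tub z=GZ)"
    U=(R.from_euler("z",yaw)*R.from_euler("y",-th)).as_matrix()
    return np.asarray(origin)+U@[0,0,GZ], R.from_matrix(np.c_[-U[:,2],-U[:,1],-U[:,0]]).as_rotvec()
def lippose(lip,yaw,th):
    U=(R.from_euler("z",yaw)*R.from_euler("y",-th)).as_matrix()
    return tubpose(np.asarray(lip)-U@[-63,0,37],yaw,th)
ux=np.array([np.cos(CY),np.sin(CY),0])
def pourpts():
    for deg,z in((0,125),(20,115),(38,90),(48,78),(56,75),(64,75),(72,75),(80,75)):
        yield deg,lippose(CAR+25*ux+[0,0,z],CY,np.radians(deg))
E
python3 - <<'E'
from h import *
for d,(p,o) in pourpts():
    q=env.ik(p,o); print(d,p.round(),None if q is None else np.round(q,2))
p,o=tubpose(TUB,TY,0)
env.move_to(p+[0,0,110],o); env.movel(p+[0,0,0],feed=120,force_limit=15); env.grip(50); print(sensors.sense()["width"],sensors.sense()["tcp_pos"])
env.movel(p+[0,0,130],feed=150)
s=sensors.sense();print(s["time"],s["width"],s["contact_force"].round(1))
cv2.imwrite("pics/lift.png",np.hstack([vision.camera("side")[190:350,330:530],vision.camera("scene")[90:250,180:380]])[...,::-1])
E
```

```text
0 [642. -31. 109.] [-0.05  0.53 -0.04  1.   -0.    2.88]
20 [644. -30. 122.] [-0.1   0.32 -0.44  0.48  0.11  2.85]
38 [639. -31. 116.] [-0.16  0.24 -0.8  -0.1   0.23  2.84]
48 [634. -33. 114.] [-0.2   0.27 -1.   -0.5   0.31  2.85]
56 [628. -34. 118.] [-0.24  0.35 -1.15 -0.86  0.37  2.88]
64 [622. -35. 125.] None
72 [615. -37. 130.] None
80 [607. -38. 134.] None
61.221545978327775 [ 484.65481638 -307.15664922   22.0480057 ]
5.6 61.1472929912445 [-0.7  0.4 -0.2]
```

View pics/lift.png

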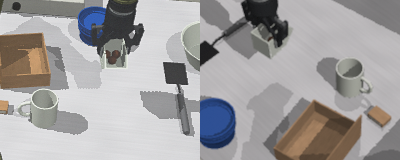

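The grasp held and the nuts are still in the tub. The straight-back pour exceeds joint 3's range beyond 56°, so I'll scan headings and lip positions.

```bash
python3 - <<'E'
from h import *
C=R.from_euler("z",CY)
lo=np.array([-2.78,-.83,-1.28,-1.9,-1.57,-3.14]);hi=np.array([2.78,1.72,1.37,2.12,1.48,3.14])
best=[]
for yd in range(-180,180,15):
  for lx in(-30,0,35):
   for ly in(-30,0,20):
    for z in(70,90,110):
     for th in(62,76):
      p,o=lippose(CAR+C.apply([lx,ly,z]),CY+np.radians(yd),np.radians(th)); q=env.ik(p,o)
      if q is not None: best.append((min(np.min(q-lo),np.min(hi-q)),yd,lx,ly,z,th,p.round(),np.round(q,2)))
best.sort(key=lambda b:-b[0]); seen={}
for b in best:
    k=(b[1],b[5])
    if seen.setdefault(k,0)<2: seen[k]+=1; print(*b)
E
```

```text
0.6433559796958095 -120 -30 -30 70 62 [ 520. -127.  118.] [ 0.23  0.81 -0.05  1.48 -0.86 -0.66]
0.6271494084808513 -105 -30 20 70 62 [521. -80. 118.] [ 0.36  0.72 -0.24  1.26 -0.94 -0.82]
0.6271494084808513 -105 -30 20 90 62 [521. -80. 138.] [ 0.36  0.69 -0.23  1.3  -0.94 -0.82]
0.6074101865107657 -120 -30 -30 90 62 [ 520. -127.  138.] [ 0.23  0.79 -0.04  1.51 -0.86 -0.66]
0.5980870218149188 75 -30 -30 70 62 [535. -41. 118.] [-0.56  0.79 -0.09  1.43  0.88  0.7 ]
0.5980870218149188 75 -30 -30 90 62 [535. -41. 138.] [-0.56  0.77 -0.08  1.47  0.88  0.7 ]
0.5410403283858107 90 -30 20 70 62 [514.   7. 118.] [-0.44  0.84 -0.    1.58  0.78  0.55]
0.5215020952842335 -75 35 -30 70 62 [ 617. -110.  118.] [ 0.28  0.49 -0.7   0.03 -1.05 -1.96]
0.5215020952842335 -75 35 -30 90 62 [ 617. -110.  138.] [ 0.28  0.46 -0.68  0.09 -1.05 -1.96]
0.5198983877933623 -105 -30 20 70 76 [521. -67. 127.] [ 0.43  0.91 -0.13  1.6  -1.04 -0.44]
0.518590926871447 -90 -30 20 70 62 [532. -79. 118.] [ 0.4   0.58 -0.49  0.83 -1.05 -1.19]
0.518590926871447 -90 -30 20 90 62 [532. -79. 138.] [ 0.4   0.55 -0.47  0.88 -1.05
[... 4903 characters left out ...]
-73. 158.] [-0.16  0.35 -1.22 -1.08  0.1   3.09]
0.041628190853987945 105 -30 20 90 76 [509.  -9. 147.] [-0.41  1.09  0.34  2.08  0.66  0.19]
0.03672992034547762 -15 35 -30 90 62 [641. -73. 138.] [-0.16  0.42 -1.24 -1.17  0.1   3.09]
0.033250314444873474 -180 -30 20 70 62 [480. -45. 118.] [ 0.02  1.09  0.53  2.09 -0.17 -0.09]
0.026012831653877022 150 -30 20 70 62 [481. -23. 118.] [-0.14  1.1   0.54  2.09  0.15  0.08]
0.02331009911811588 -180 -30 0 70 62 [484. -65. 118.] [-0.01  1.1   0.55  2.1  -0.19 -0.1 ]
0.005882047339383689 165 -30 20 70 62 [479. -34. 118.] [-0.06  1.11  0.57  2.11 -0.01 -0.01]
-0.0027573489942482876 -45 35 20 110 76 [612. -39. 167.] [ 0.35  0.64 -1.28 -1.53 -0.89 -2.83]
```

Heading +30° relative to the carton reaches 76° with the arm coming from the side without the flap. The lip goes to carton (35,−15). I'll pour slowly there.

```bash
python3 - <<'E'
from h import *
C=R.from_euler("z",CY); yaw=CY+np.radians(30); P=[]
for deg,z in((0,155),(12,150),(24,130),(36,108),(44,95),(50,90),(56,88),(62,88),(68,88),(75,88)):
    p,o=lippose(CAR+C.apply([35,-15,z]),yaw,np.radians(deg)); q=env.ik(p,o); print(deg,p.round(),None if q is None else np.round(q,2)); P.append((deg,p,o,q))
assert all(x[3] is not None for x in P)
s=sensors.sense(); p0=s["tcp_pos"]; env.movel(p0+[0,0,35],feed=150)
env.movel(P[0][1],P[0][2],feed=150)
prev=P[0]
for n in P[1:]:
    dist=np.linalg.norm(n[1]-prev[1]); T=max(.5,(n[0]-prev[0])/15)
    env.movel(n[1],n[2],feed=max(dist/T,2)); prev=n
env.hold(.6); s=sensors.sense(); print(s["time"],s["width"])
cv2.imwrite("pics/pour.png",np.hstack([vision.camera("side")[150:350,250:500],vision.camera("scene")[120:320,200:450]])[...,::-1])
E
```

```text
0 [640. -14. 139.] [-0.02  0.5  -0.    1.06  0.    2.38]
12 [642. -13. 147.] [-0.1   0.4  -0.18  0.85  0.15  2.32]
24 [641. -14. 141.] [-0.18  0.34 -0.36  0.61  0.33  2.27]
36 [638. -16. 132.] [-0.28  0.32 -0.54  0.35  0.52  2.23]
44 [635. -19. 127.] [-0.34  0.33 -0.65  0.16  0.66  2.21]
50 [633. -21. 128.] [-0.39  0.35 -0.72  0.03  0.76  2.21]
56 [630. -24. 131.] [-0.44  0.38 -0.79 -0.11  0.87  2.21]
62 [626. -27. 136.] [-0.48  0.42 -0.85 -0.27  0.98  2.24]
68 [622. -31. 140.] [-0.52  0.47 -0.91 -0.46  1.08  2.29]
75 [617. -35. 145.] [-0.56  0.57 -0.99 -0.77  1.19  2.4 ]
15.8417 61.47256300428756
```

View pics/pour.png

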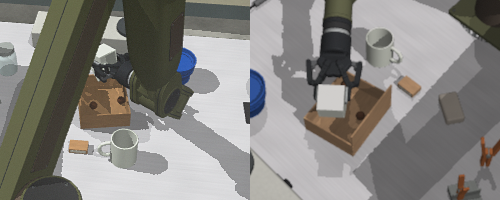

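Two nuts are visible in the carton at side crop (93,103) and (117,100), and the third may be hidden. I'll reverse, hold the tub above its old spot, and count.

```bash
python3 - <<'E'
from h import *
C=R.from_euler("z",CY); yaw=CY+np.radians(30)
prev=(75,sensors.sense()["tcp_pos"])
for deg,z in((50,95),(24,130),(0,155)):
    p,o=lippose(CAR+C.apply([35,-15,z]),yaw,np.radians(deg))
    env.movel(p,o,feed=max(np.linalg.norm(p-prev[1])/((prev[0]-deg)/45),2)); prev=(deg,p)
p,o=tubpose(TUB,TY,0); env.movel(p+[0,0,120],o,feed=250); print(sensors.sense()["time"])
a,b=vision.camera("side"),vision.camera("scene")
for n,im in(("a",a),("b",b)): cv2.imwrite(f"pics/after_{n}.png",im[...,::-1])
f=lambda im,u,v:cv2.resize(im[v:v+100,u:u+130],(390,300),interpolation=cv2.INTER_CUBIC)
cv2.imwrite("pics/after.png",np.vstack([np.hstack([f(a,300,195),f(a,370,195)]),np.hstack([f(b,235,180),f(b,200,90)])])[...,::-1])
E
```

```text
19.975
```

View pics/after.png

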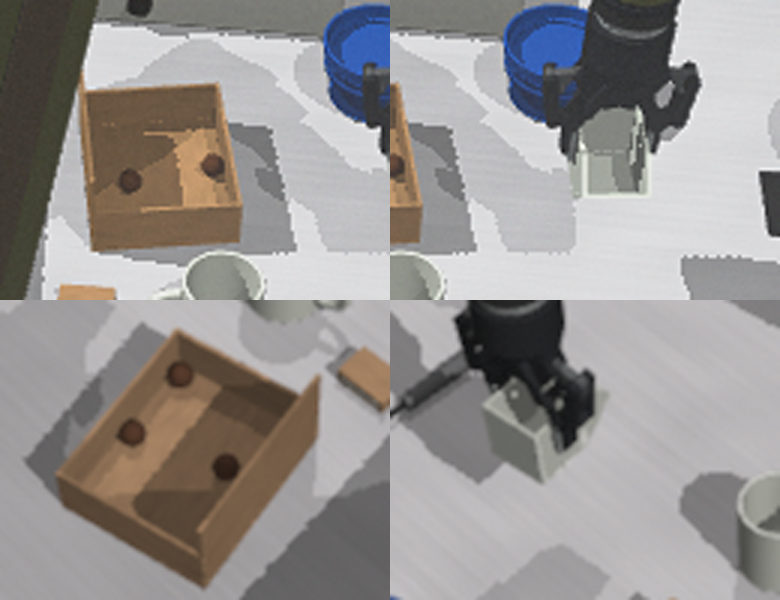

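All three nuts are in the carton, at lower-left crop (180,375), (131,432) and (227,467), and the tub is empty. I'll set it down, then look at the peg.

```bash
python3 - <<'E'
from h import *
import json
p,o=tubpose(TUB,TY,0); env.movel(p+[0,0,12],feed=180)
hit=env.movel(p+[0,0,-3],feed=25,force_limit=4); s=sensors.sense(); print(hit,s["tcp_pos"].round(1),s["contact_force"].round(1))
env.grip(85); env.hold(.2); env.movel(s["tcp_pos"]+[0,0,130],feed=200)
env.move_to(np.array([515,325,240.]),down(-np.pi/2)); c=vision.calibration("wrist"); im=vision.camera("wrist")
json.dump({k:np.asarray(v).tolist() for k,v in c.items()},open("calp.json","w"))
cv2.imwrite("pics/w_peg.png",im[...,::-1]); print(sensors.sense()["time"],c["xyz"],sensors.sense()["joint_pos"].round(2))
b=vision.camera("side"); cv2.imwrite("pics/side_tub.png",b[...,::-1])
u,v=proj(c,[520,325,60]); u,v=int(u),int(v); print(u,v)
m=np.zeros((600,800,3),np.uint8); m[:480,:640]=im; m[480:600,640:800]=b[230:350,360:520]
cv2.imwrite("pics/peg_tub.png",m[...,::-1])
E
```

```text
True [ 484.3 -307.1   22.1] [ 0.2 -0.8  4.2]
26.8833 [586.79980224 324.02167791 382.60899541] [ 0.56  0.4   0.1   1.26 -0.   -2.58]
311 207
```

View pics/peg_tub.png

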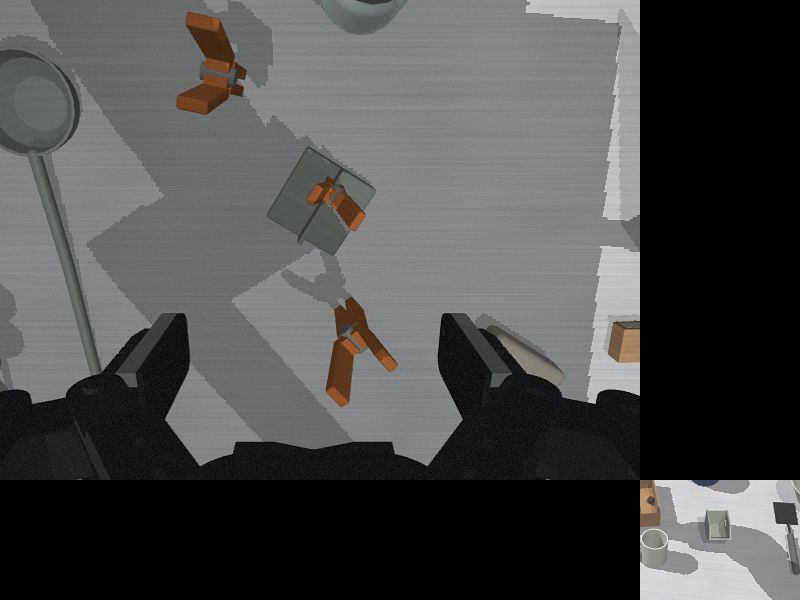

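The tub stands upright and free (inset 718,522). The peg is at (335,200) on the rest, and the rest's corners are at (310,148), (375,190), (332,255) and (268,215). One zoom will give the handles.

```bash
python3 - <<'E'
from h import *
import json
im=cv2.imread("pics/w_peg.png")[140:260,260:385]
cv2.imwrite("pics/pegz.png",cv2.resize(im,(625,600),interpolation=cv2.INTER_CUBIC))
c=json.load(open("calp.json"))
K=[plane(c,*p,20) for p in((310,148),(375,190),(332,255),(268,215))]
for i in range(4): d=K[i]-K[i-1]; print(np.linalg.norm(d).round(1),np.degrees(np.arctan2(d[1],d[0])).round(1))
print("rest",np.mean(K,0).round(1))
E
```

```text
67.8 -32.8
65.7 -122.4
68.7 148.3
67.0 56.9
rest [516.  317.1  20. ]
```

View pics/pegz.png

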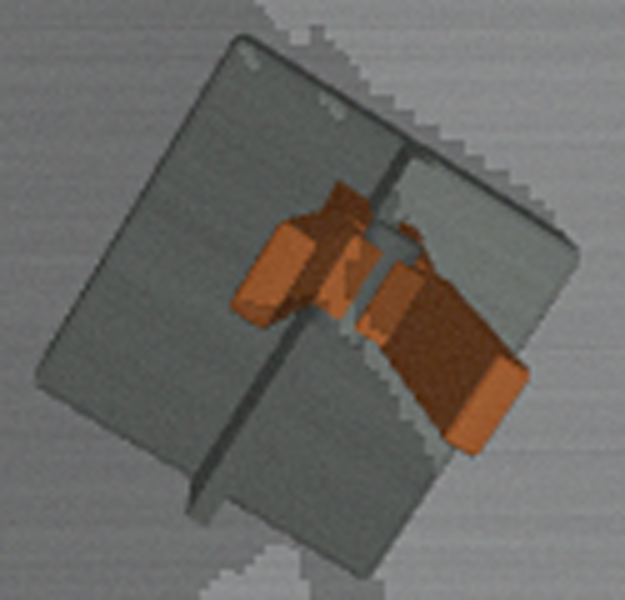

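The handle tops are centred at crop (275,273) and (487,405), and the flange runs at about −32.5°. That sets the grip axis at about 57.5°. Now I'll compute the grip point and grasp.

```bash
python3 - <<'E'
from h import *
import json
c=json.load(open("calp.json")); f=lambda u,v,z:plane(c,260+u/5,140+v/5,z)
l,r=f(275,273,108),f(487,405,108); d=l-r; print("handles",l.round(1),r.round(1),np.linalg.norm(d).round(1),np.degrees(np.arctan2(d[1],d[0])).round(1))
e=f(500,355,108)-f(445,432,108); print("edge",np.degrees(np.arctan2(e[1],e[0])).round(1),np.linalg.norm(e).round(1))
g=(l+r)/2; fl=[f(190,497,42),f(408,150,42)]; dd=fl[1]-fl[0]; print("flange",fl,np.degrees(np.arctan2(dd[1],dd[0])).round(1),"off-line of g:",np.cross(dd[:2]/np.linalg.norm(dd[:2]),(g-fl[0])[:2]).round(1))
a=np.radians(57.5); o=down(a); g[2]=68; print("g",g.round(1))
env.move_to(g+[0,0,110],o); env.movel(g,feed=120,force_limit=12)
s=sensors.sense(); print(s["tcp_pos"].round(1)); env.grip(20); env.hold(.2); s=sensors.sense(); print("w",s["width"],s["contact_force"].round(1),s["time"])
E
```

```text
handles [538.7 322.9 108. ] [521.1 294.8 108. ] 33.1 57.8
edge -33.8 12.5
flange [array([489.59261347, 336.70269445,  42.        ]), array([546.79728775, 301.51759179,  42.        ])] -31.6 off-line of g: -2.6
g [529.9 308.8  68. ]
[530.5 309.2  68.8]
w 20.85391176707284 [0.5 1.2 5.9] 31.8917<stdin>:6: DeprecationWarning: Arrays of 2-dimensional vectors are deprecated. Use arrays of 3-dimensional vectors instead. (deprecated in NumPy 2.0)
```

The width of 20.9 mm is near the stop; the tub read 0.8 mm low as well. Now I'll lift and look.

```bash
python3 - <<'E'
from h import *
s=sensors.sense(); env.movel(s["tcp_pos"]+[0,0,140],feed=120); s=sensors.sense(); print(s["width"],s["contact_force"].round(1),s["time"],s["tcp_pos"].round(1))
a=vision.camera("scene"); w=vision.camera("wrist"); cv2.imwrite("pics/lp_scene.png",a[...,::-1]); cv2.imwrite("pics/lp_wrist.png",w[...,::-1])
u,v=proj(vision.calibration("scene"),s["tcp_pos"]).astype(int); print(u,v)
A=cv2.resize(a[v-50:v+70,u-60:u+60],(400,400),interpolation=cv2.INTER_CUBIC)
m=np.hstack([A,cv2.resize(w,(400,300))[:300] if 0 else np.vstack([cv2.resize(w,(400,300)),np.zeros((100,400,3),np.uint8)])]); cv2.imwrite("pics/lp.png",m[...,::-1])
E
```

```text
21.289566329839218 [-0.6 -0.1  0.2] 33.2167 [530.6 309.4 208.4]
419 282
```

View pics/lp.png

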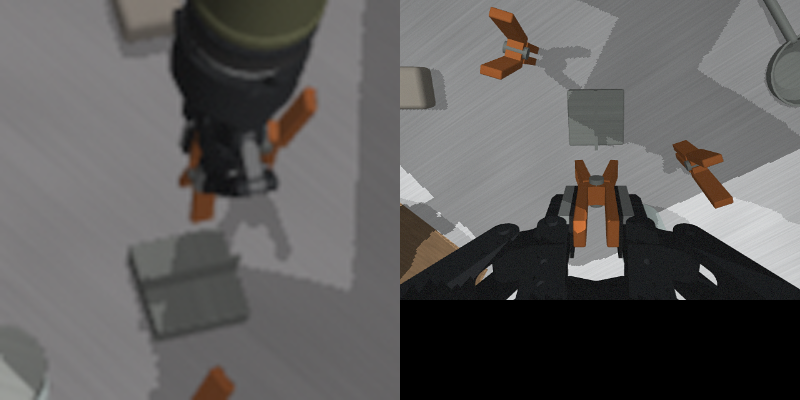

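The peg is held open, with its jaws centred on the tool plane at wrist u≈313. I'll hover above the flap's middle and check alignment with the wrist camera.

```bash
python3 - <<'E'
from h import *
import json
o=down(CY+np.pi/2); t=np.array([540.7,22.7,0])
env.move_to(t+[0,0,205],o); env.movel(t+[0,0,166],feed=100); env.hold(.2)
s=sensors.sense(); c=vision.calibration("wrist"); w=vision.camera("wrist"); print(s["time"],s["tcp_pos"].round(1),s["width"])
json.dump({k:np.asarray(v).tolist() for k,v in c.items()},open("calf.json","w"))
cv2.imwrite("pics/w_flap.png",w[...,::-1]); T=R.from_rotvec(s["tool_rot"])
for q in([49,0,0],[49,10,0],[49,-10,0]): print("tip pred",proj(c,s["tcp_pos"]+T.apply(q)).round(1))
A=w[150:450,160:460]; cv2.imwrite("pics/flapz.png",cv2.resize(A,(600,600),interpolation=cv2.INTER_CUBIC)[...,::-1])
E
```

```text
35.2167 [541.4  22.9 166.8] 20.725549610873024
tip pred [315.1 273.2]
tip pred [336.  273.2]
tip pred [294.3 273.2]
```

View pics/flapz.png

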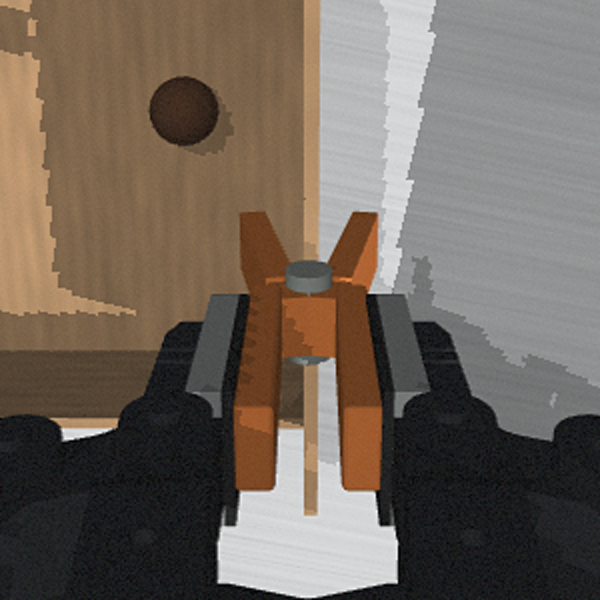

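The flap edge (u≈311) lies midway between the jaw tips (266 and 352) and parallel to them. Descending.

```bash
python3 - <<'E'
from h import *
t=sensors.sense()["tcp_pos"]; t[2]=129
print(env.movel(t,feed=40,force_limit=4)); env.hold(.6)
s=sensors.sense(); print(s["time"],s["tcp_pos"].round(1),s["width"],s["contact_force"].round(1))
w=vision.camera("wrist"); a=vision.camera("scene"); b=vision.camera("side")
f=lambda im,u,v,k,W:cv2.resize(im[v:v+k,u:u+k],(W,W),interpolation=cv2.INTER_CUBIC)
L=f(w,160,150,300,400); m=np.zeros((600,800,3),np.uint8); m[:400,:400]=L; m[:400,400:]=f(a,240,110,150,400); m[400:,:200]=f(b,300,170,150,200); m[400:,200:400]=f(b,390,200,100,200); m[400:,400:600]=f(a,376,250,120,200)
cv2.imwrite("pics/final.png",m[...,::-1])
E
```

```text
False
36.9417 [541.3  22.8 129. ] 20.61035889853732 [-0.2 -0.1 -0.7]
```

The picture limit is reached, so I'll do a numeric check from the wrist image: jaw edges against the flap strip on rows at the tips. Then I'll hand in.

```bash
python3 - <<'E'
from h import *
w=vision.camera("wrist"); h=cv2.cvtColor(w,cv2.COLOR_RGB2HSV)
def runs(m):
    x=np.flatnonzero(m); return [(int(r[0]),int(r[-1])) for r in np.split(x,np.flatnonzero(np.diff(x)>1)+1) if len(r)>3]
for v in(200,225,250,260,268,276):
    r=h[v,240:400].astype(int); og=(r[:,0]<14)&(r[:,1]>165)&(r[:,2]>50); fl=(r[:,0]<20)&(r[:,1]>60)&(r[:,1]<150)&(r[:,2]>140)
    print(v,"orange",[(a+240,b+240) for a,b in runs(og)],"flap",[(a+240,b+240) for a,b in runs(fl)])
s=sensors.sense(); print(s["contact_force"].round(2),s["width"])
E
```

```text
200 orange [] flap [(311, 320)]
225 orange [] flap [(311, 320)]
250 orange [] flap [(311, 320)]
260 orange [(284, 293), (335, 345)] flap [(311, 320)]
268 orange [(280, 290), (292, 296), (331, 340), (342, 347)] flap []
276 orange [(281, 284), (286, 292), (294, 300), (330, 338), (340, 347)] flap []
[ 0.55  0.46 -1.91] 20.965531306564788
```

```bash
python3 -c "
from rig import close_job; print(close_job())"
```

```text
the job is handed in; nothing more can be done
None
```

The job is handed in at about 37 s of the 72 s allowed. No verdict is reported, so what follows rests on my own checks.

- **Nuts:** I gripped the tub across its side walls and tipped it to 75° over the carton. My first pour heading ran out of joint range, so I turned it 30°. A picture afterwards showed all three nuts in the carton and an empty tub.
- **Tub:** It went back on its original spot, about 270 mm from the carton's centre. After I let go, the side view showed it standing upright.
- **Peg:** I chose the smallest of the three, the one clipped on the rest, squeezed it to about its stop (the width reads 21 mm) and lifted it off. It is now held over the flap's middle, with the jaw tips about 20 mm below the top edge.
- **Last check:** In the final wrist image the flap's edge lies between the jaws with roughly 7 mm clear on each side. The outside force on the tool read 0.7 N after the descent and about 2 N at the last reading, with no contact stop on the way down.

I had used all 12 picture views, so the final composite image could not be viewed. The final peg position was checked only by numbers from the wrist image. The nuts and tub were not checked again after the pictures above. No check failed or disagreed.

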